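# Load the glaze-test setter and hold the test kiln's lid open

## Robot

A 6-joint arm with a two-finger parallel gripper is mounted at the origin on the work surface. World frame = base frame: x ahead of the robot, y to its left, z up, the work surface at z = 0. Lengths are in m, angles in rad, forces in N, time in s.
With the tool pointing down it reaches from about 0.275 to 0.725 m from the base axis. Payload 15.9 kg.
Tool frame: the origin (TCP) lies at the very end of the fingers, on their centre line; the grasp point (between the pads) lies robot.pinch_z behind it (robot.pinch_z is the distance from the TCP to the grasp point, in m); y points along the fingers, x is the direction in which the jaws open and shut, and the axes are right-handed (so a half turn about y gives the same grasp; the last joint's range is limited). The gripper opens to 85 mm and grips with 20 to 120 N. Pads are 22 mm wide; open, the fingers measure 114 mm over their backs; the gripper's body (76 mm by 85 mm) begins 54 mm behind the grasp point. The pads swing forward as they close: fully open they stand 13 mm farther back than shut.
Start: joints at [-1.271, 0.213, -0.034, 1.323, 0, 1.571], TCP at [0.148, -0.478, 0.231] pointing down, gripper open.
Joint ranges: [-2.98, 2.98], [-0.74, 1.72], [-1.14, 1.35], [-2.1, 2.04], [-1.57, 1.44], [-3.14, 3.14]. Speed limits (rad/s): [1.89, 1.89, 2.39, 2.57, 3.14, 3.14].

## Interface

Orientations are given as a 3x3 rotation matrix whose columns are the frame's x, y, z axes.
In Python, from plant import robot gives the robot as it stands.
- The arm moves only by the tool move_arm, never from a script. Its argument "steps" is a list of rows, each a list of 5 numbers: the finger opening in cm, from 0 to 8.54, then the shift along the world's x, y, z in cm, then the turn about the world's z in rad. In form: [[grip, dx, dy, dz, roll], ...]. A call has 1 to 5 rows; each row is the pose to reach, as a shift and turn from the pose commanded when the call began; what a row does not reach only later rows make up. A row lasts 1/12 s, in which the tool goes at most 41.7 mm and 7.16 degrees, less where a joint would pass 70% of its speed; a pose out of reach is approached as far as the arm can. A call with a gripper value outside its range is refused whole. The fingers move at their own pace and stop on an object; "grip_force" is the grip in N (left out, the last holds). Time passes only in rows, so rows that repeat a pose let the fingers close. It gives the time, the measured TCP pose, the force and the opening at its end, in the units of the state.
- robot.observe(): the state, without advancing time (a new reading comes with each control period).
- robot.grab_frame(name): name is "scene" or "top" or "wrist"; returns a dict with "pixels" (384x512x3 uint8, blue, green, red), "range_z" (384x512 float32, m along the optical axis (not along the pixel's ray), 0 where there is no reading), "intrinsics" (3x3 intrinsics, pixels), "dist" ([k1, k2, p1, p2, k3] as OpenCV has them; the pictures are not rectified), "extrinsics" (4x4, takes a point from world to camera coordinates). Camera axes: x right, y up, looking along -z (the intrinsics and any distortion apply to the point x, -y, -z); pixel columns grow to the right and rows downward; lengths in m; the calibration is good to about 2 mm. A picture is of the moment at which its call begins.
- robot.close_job(): hands the job in, once; it reports no verdict.
Trained networks look in a picture, given as the dict that the camera call returned (one of the last four; its "shot" number tells which), for a name from the list of things; names that differ only in an ending like _2 or _b are one class to them, and where a whole thing is asked for, a point or a joint stands for the part that bears it (a point fixed in the world has none). Each returns a list of dicts, best first, with "p" (0 to 1); they miss things now and then, are a little off and sometimes report something else, mostly with a low value. They report only what shows in the picture. A call takes as long as a camera call. They do not tell look-alikes from the thing itself.
- robot.look_for(picture, target): "box" ([left, top, right, bottom] in pixels, round what is visible of it).
- robot.tip_of(picture, target): "uv" ([column, row] in pixels: a listed point, or the origin of a listed thing).
The state is a dict: "t": time; "joint_pos": joint angles; "joint_vel": joint speeds; "tau": joint torques, N m; "ee_pos": TCP position; "orientation": TCP orientation; "contact_force": force on the tool from outside, world axes, zero at the start; "wrist_torque": the same for the moment, N m; "grip_width": opening from 0.0 (shut) to 1.0 (fully open).
Only numpy, scipy, OpenCV 4.12 (cv2) and the standard library are available. Lean on these libraries where they do the work, as an engineer would, in place of code of your own. Each camera call takes 0.05 s, during which the arm holds its last target. There are 200 camera calls.

## Task

Stand the two fired-clay test plugs in the setter block, each fully home and upright in the bore of its own size, while the small kiln stays shut. Then lift the kiln's lid with the gripper's fingers (it has a bar handle in front) and hold it open at about 40 degrees so that I can slide the setter in: the lid falls shut on its own, so finish while still holding it there. Leave everything else on the table where it is.

Things in the scene. Friction and masses are not known exactly. Their poses are not given: they have to be found in the camera images.
- kiln_lid (a joint): Opening angle of the kiln's lid in rad: 0 shut (how it starts), growing as the front edge rises; stop at 1.2. The lid weighs about 0.8 kg (0.55 to 1.1), has no spring and almost no friction, and falls shut from every angle when let go. 40 degrees is 0.70.
- kiln: Small steel-jacketed brick test kiln, a box 200 (own x) by 240 (own y) by 150 mm high under a lid 35 mm thick (top at 185 mm). Origin: centre of its underside on the table. Its own x points from the bar handle at the front to the hinge at the back. It does not move when pushed.
- hinge (a point): Middle of the lid's hinge line: along the kiln's own y, at the upper back edge of the kiln's body, 150 mm above the table and 100 mm behind the kiln's centre.
- bar (a point): Middle of the lid's bar handle, a round steel bar 12 mm thick and 140 mm long, level and parallel to the hinge, joined at its ends by two 12 mm arms to the lid's front edge; 39 mm of free space between bar and lid, nothing below it. With the lid shut it is 168 mm above the table, 245 mm in front of the hinge line and 18 mm above it; it moves with the lid and, being round, can turn between gripper pads.
- setter: Off-white firebrick block, 90 (own x) by 130 (own y) by 45 mm high, with two round blind bores in its top, 30 mm deep (their floors 15 mm above the table). Origin: centre of its underside. It does not move when pushed.
- slim_bore (a point): Centre of the mouth (z 45 mm) of the narrower bore, 26 mm wide, 32 mm from the block's centre towards its own -y.
- stout_bore (a point): Centre of the mouth (z 45 mm) of the wider bore, 38 mm wide, 32 mm from the block's centre towards its own +y.
- slim_plug: Fired-clay round rod, 22 mm thick and 85 mm tall, standing on the table on the side of the setter nearer the robot. Origin: centre of its underside; own z up. About 65 g.
- stout_plug: Fired-clay round rod, 34 mm thick and 75 mm tall, standing beside it. Origin: centre of its underside; own z up. About 140 g.
- prop: Bystander: square off-white kiln prop, 34 by 34 by 60 mm, standing in one row with the two plugs. Origin: centre of its underside.
- jar: Bystander: closed glaze jar, 54 mm wide, 75 mm tall, standing behind the setter (its +x side). Origin: centre of its underside.
- bowl: Bystander: clay bowl, 110 mm wide, 50 mm tall. Origin: centre of its underside.
- cup: Bystander: white cup, 72 mm wide, 80 mm tall. Origin: centre of its underside.
- brush: Bystander: brush 200 mm long lying on the table close to the robot.
- tile_stack: Bystander: stack of clay tiles, 100 by 100 by 30 mm, close to the robot at its left. Origin: centre of its underside.
Things that resemble listed ones, but are neither listed nor needed, are in the scene too. What is shaped like the stout_plug but green or pink is not meant.

How it is judged:
On the way:
1. both plugs are let go, home and upright in their own bores, the kiln's lid still shut (horizontal distance between slim_plug and slim_bore below 0.007 m and z of each of slim_plug, stout_plug in the frame of setter below 0.021 m and angle between each of slim_plug, stout_plug's own z axis and vertical below 0.2 rad and contact force between each of slim_plug, stout_plug and the fingers below 0.1 N and horizontal distance between stout_plug and stout_bore below 0.007 m and value of joint kiln_lid below 0.06 rad), for 0.2 s.
At the end, for the whole second after the job is handed in: The fingers hold the lid (over 1 N) still (under 0.05 rad/s) at 40 degrees, give or take 6 (0.593 to 0.803 rad); each plug stands free of the fingers in its own bore, its underside within 7 mm of the axis and 6 mm of the floor, tilted under 0.2 rad (value of joint kiln_lid between 0.593 and 0.803 rad and velocity of joint kiln_lid between -0.05 and 0.05 rad/s and contact force between kiln_lid and the fingers above 1 N and horizontal distance between slim_plug and slim_bore below 0.007 m and z of each of slim_plug, stout_plug in the frame of setter below 0.021 m and angle between each of slim_plug, stout_plug's own z axis and vertical below 0.2 rad and contact force between each of slim_plug, stout_plug and the fingers below 0.1 N and horizontal distance between stout_plug and stout_bore below 0.007 m); the arm keeps its last pose, push and grip.
It fails at once if a bystander is moved by more than 30 mm (distance of any of prop, jar, bowl, cup, brush, tile_stack from where it was at the start of the episode above 0.03 m).
It fails at once if the lid is opened before both plugs are home (value of joint kiln_lid above 0.15 rad and (horizontal distance between slim_plug and slim_bore above 0.015 m or horizontal distance between stout_plug and stout_bore above 0.015 m)).
It also fails if it takes over 61 s, if anything falls off the work surface, if the arm or the gripper's body presses on something with over 40 N, if the wrist force passes 120 N, or if a joint passes its speed limit or range.

## Working session

There is one attempt and no reset: what is moved stays moved. The work goes in short steps, Python scripts to look and compute and a tool call to move; the robot and the scene stay as the last step left them, time stands still between calls to the robot, and variables do not carry over. Pictures are saved under pics/ and viewed, about 8 in all and at most 12, crops included, and the job is handed in when it is done.

Besides the shell and the picture viewer there is one more tool, called after ">>>" as name(argument=value, ...) on one line, values as JSON. move_arm: Moves the arm, as the interface text tells. Its arguments: {"type":"object","properties":{"steps":{"type":"array"},"grip_force":{"type":"number"}},"required":["steps"]}

```bash
ls; mkdir -p pics; cat > h.py <<'E'
import numpy as np, cv2
from plant import robot
def P(f,uv,z=None,r=None):
    """pixel -> world, on plane z or with range r"""
    K=np.array(f["intrinsics"]);E=np.array(f["extrinsics"])
    n=cv2.undistortPoints(np.array([[uv]],float),K,np.array(f["dist"],float))[0,0]
    d=np.array([n[0],-n[1],-1.]);R=E[:3,:3];c=-R.T@E[:3,3];w=R.T@d
    s=r if r is not None else (z-c[2])/w[2]
    return c+s*w
def cloud(f):
    K=np.array(f["intrinsics"]);E=np.array(f["extrinsics"]);h,w=f["range_z"].shape
    uv=np.stack(np.meshgrid(np.arange(w),np.arange(h)),-1).reshape(-1,1,2).astype(float)
    n=cv2.undistortPoints(uv,K,np.array(f["dist"],float))[:,0]
    r=f["range_z"].reshape(-1,1)
    p=np.c_[n[:,0],-n[:,1],-np.ones(len(n))]*r
    R=E[:3,:3];W=(p-E[:3,3])@R
    W[r[:,0]==0]=np.nan
    return W.reshape(h,w,3)
E
cat > a.py <<'E'
from h import *
fs={n:robot.grab_frame(n) for n in("scene","top")}
for n,f in fs.items():
    cv2.imwrite(f"pics/{n}0.png",f["pixels"]); c=cloud(f)
    for t in "kiln bar setter slim_bore stout_bore slim_plug stout_plug prop jar bowl cup hinge".split():
        try:
            b=robot.look_for(f,t) if t not in("bar","slim_bore","stout_bore","hinge") else []
            q=robot.tip_of(f,t)
            Z={"bar":.168,"slim_bore":.045,"stout_bore":.045,"hinge":.15}.get(t,0)
            print(n,t,[(np.round(x["box"]).astype(int).tolist(),round(x["p"],2)) for x in b[:3]],[(np.round(x["uv"]).tolist(),round(x["p"],2),P(f,x["uv"],Z).round(3)[:2].tolist()) for x in q[:3]])
        except Exception as e: print(n,t,e)
o=robot.observe();print(o["ee_pos"],o["grip_width"],robot.pinch_z);print(np.round(o["orientation"],3))
E
python3 a.py; python3 -c "
import cv2,numpy as np
cv2.imwrite('pics/both.png',np.vstack([cv2.imread('pics/top0.png')]))"
```

```text
pics
scene kiln [([109, 147, 218, 248], 0.66)] [([169.0, 222.0], 0.72, [0.63, -0.247]), ([314.0, 256.0], 0.24, [0.553, 0.207])]
scene bar [] [([185.0, 149.0], 0.91, [0.466, -0.289])]
scene setter [([275, 235, 334, 285], 0.97)] [([302.0, 262.0], 0.65, [0.593, 0.186])]
scene slim_bore [] [([295.0, 248.0], 0.65, [0.598, 0.165])]
scene stout_bore [] [([315.0, 259.0], 0.82, [0.614, 0.23])]
scene slim_plug [([320, 218, 332, 243], 0.63)] [([278.0, 207.0], 0.64, [0.391, 0.014]), ([322.0, 242.0], 0.54, [0.486, 0.207])]
scene stout_plug [([337, 226, 356, 255], 0.86), ([363, 237, 376, 263], 0.83), ([359, 218, 375, 242], 0.78)] [([367.0, 259.0], 0.85, [0.492, 0.347]), ([344.0, 254.0], 0.81, [0.503, 0.28]), ([366.0, 241.0], 0.73, [0.415, 0.32])]
scene prop [([289, 216, 303, 238], 0.79), ([341, 227, 355, 252], 0.32)] [([298.0, 233.0], 0.63, [0.483, 0.124])]
scene jar [([271, 258, 294, 292], 0.6), ([276, 234, 336, 281], 0.43), ([293, 217, 303, 234], 0.36)] [([280.0, 285.0], 0.91, [0.705, 0.173])]
scene bowl [([180, 254, 223, 284], 0.97), ([277, 237, 333, 281], 0.57)] [([198.0, 279.0], 0.68, [0.794,
[... 758 characters left out ...]
186, 224], 0.5), ([155, 235, 172, 245], 0.44)] [([193.0, 245.0], 0.7, [0.396, 0.237]), ([181.0, 216.0], 0.59, [0.488, 0.278]), ([155.0, 210.0], 0.58, [0.509, 0.362])]
top prop [([216, 209, 231, 224], 0.46)] [([226.0, 216.0], 0.49, [0.488, 0.13])]
top jar [([200, 140, 222, 158], 0.85), ([181, 167, 226, 194], 0.21)] [([212.0, 151.0], 0.74, [0.702, 0.176])]
top bowl [([254, 102, 288, 133], 0.6)] [([269.0, 120.0], 0.67, [0.804, -0.013])]
top cup [([396, 247, 424, 266], 0.98), ([167, 212, 188, 226], 0.39)] [([405.0, 260.0], 0.65, [0.34, -0.429])]
top hinge [] []
[ 0.14766536 -0.47769644  0.2313174 ] 0.9989170808548504 0.0187
[[ 0.295  0.     0.955]
 [-0.955 -0.     0.295]
 [ 0.    -1.     0.   ]]
```

View pics/top0.png

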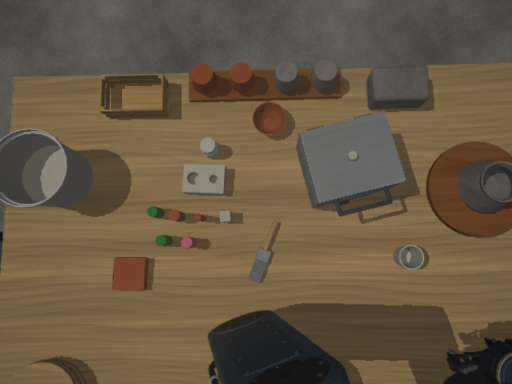

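View pics/scene0.png

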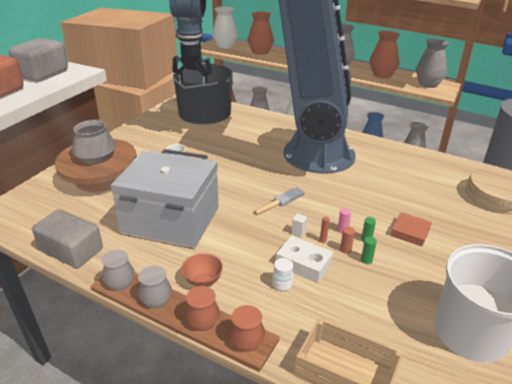

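The stout-shaped candidates in the top view are two green ones at (153,212) and (162,240), a pink one at (187,242), and a brown one at (176,216). Only the brown one, in the row with slim (198,217) and prop (225,216), fits the description. I'll confirm it in a crop and measure from the depth data.

```bash
cat > b.py <<'E'
from h import *
F={n:robot.grab_frame(n) for n in("scene","top")}
C={n:cloud(f) for n,f in F.items()}
cv2.imwrite("pics/crop.png",cv2.resize(np.hstack([F["top"]["pixels"][150:260,130:250],F["scene"]["pixels"][185:295,265:385]]),None,fx=3.2,fy=3.2,interpolation=cv2.INTER_CUBIC))
def blobs(n,zlo,zhi,x0,x1,y0,y1):
    W=C[n];m=((W[...,2]>zlo)&(W[...,2]<zhi)&(W[...,0]>x0)&(W[...,0]<x1)&(W[...,1]>y0)&(W[...,1]<y1)).astype(np.uint8)
    k,l=cv2.connectedComponents(m,connectivity=4)
    for i in range(1,k):
        q=W[l==i]
        if len(q)>12: 
            r=cv2.minAreaRect(q[:,:2].astype(np.float32)*1000)
            print(n,len(q),"uv",np.argwhere(l==i).mean(0)[::-1].round(0),"mean",q.mean(0).round(4),"rect",np.round(r[0]),np.round(r[1]),round(r[2],1))
for n in F:
    print("tops>.055");blobs(n,.055,.1,.33,.8,.05,.42)
    print("setter");blobs(n,.038,.05,.52,.72,.08,.32)
    print("lid");blobs(n,.178,.192,.4,.85,-.5,-.05)
    print("bar");blobs(n,.15,.178,.35,.56,-.5,-.1)
E
python3 b.py
```

```text
tops>.055
scene 124 uv [345. 213.] mean [0.4101 0.2419 0.0713] rect [406. 241.] [33. 33.] 29.2
scene 89 uv [300. 218.] mean [0.486  0.128  0.0614] rect [484. 127.] [34. 36.] 89.6
scene 92 uv [325. 222.] mean [0.4853 0.2067 0.0756] rect [481. 206.] [24. 21.] 48.7
scene 130 uv [369. 223.] mean [0.4181 0.3188 0.0708] rect [414. 318.] [34. 33.] 21.3
scene 130 uv [348. 232.] mean [0.4917 0.2792 0.0715] rect [487. 278.] [33. 31.] 1.3
scene 147 uv [370. 243.] mean [0.506  0.3465 0.0709] rect [501. 346.] [34. 35.] 78.2
scene 288 uv [283. 266.] mean [0.7081 0.1792 0.0731] rect [703. 177.] [50. 46.] 47.8
setter
scene 1034 uv [305. 253.] mean [0.6062 0.1971 0.0459] rect [602. 196.] [133.  97.] 86.7
scene 25 uv [289. 278.] mean [0.7118 0.2004 0.0441] rect [710. 201.] [ 7. 21.] 67.7
lid
scene 3353 uv [165. 175.] mean [ 0.6427 -0.2323  0.1853] rect [ 633. -239.] [212. 248.] 12.8
bar
scene 184 uv [185. 154.] mean [ 0.4955 -0.2692  0.1715] rect [ 500. -270.] [ 30. 149.] 11.9
scene 51 uv [214. 172.] mean [ 0.532  -0.1388  0.1648] rect [ 532. -138.] [57.  4.] 14.6
tops>.055
top 202 uv [208. 145.] mean
[... 302 characters left out ...]
.1
top 52 uv [198. 217.] mean [0.4797 0.2038 0.081 ] rect [480. 205.] [20. 21.] 30.0
top 114 uv [162. 240.] mean [0.4121 0.3157 0.0723] rect [413. 317.] [30. 31.] 1.5
top 109 uv [187. 242.] mean [0.405  0.2381 0.0729] rect [405. 239.] [32. 32.] 37.9
setter
top 45 uv [212. 152.] mean [0.6873 0.1689 0.0452] rect [691. 170.] [26. 52.] 34.8
top 1015 uv [204. 179.] mean [0.6026 0.1943 0.0441] rect [603. 197.] [131.  91.] 86.7
lid
top 6542 uv [352. 157.] mean [ 0.6309 -0.2391  0.1836] rect [ 633. -239.] [206. 246.] 13.2
bar
top 29 uv [316. 196.] mean [ 0.526  -0.1394  0.1645] rect [ 528. -138.] [51. 11.] 25.7
top 373 uv [364. 204.] mean [ 0.4998 -0.2685  0.1712] rect [ 509. -265.] [ 49. 166.] 13.4
```

View pics/crop.png

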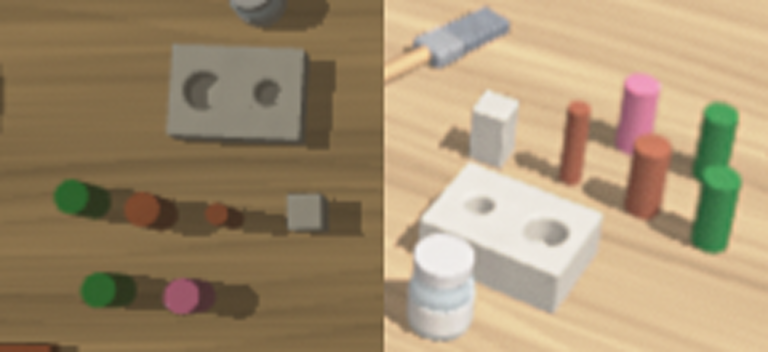

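The crop shows brown stout at about (142,210) and slim at about (217,213) in a row with the prop. The green and pink look-alikes are separate. I'll move above slim first.

>>> move_arm(steps=[[8.5,1.7,3.4,0,0.064],[8.5,3.3,6.8,0,0.128],[8.5,5.0,10.2,0,0.192],[8.5,6.6,13.6,0,0.256],[8.5,8.3,17.0,0,0.318]], grip_force=40)

```text
t: 2.62
ee_pos: [0.2308, -0.3061, 0.2313]
orientation: [[0.581, 0.0, 0.814], [-0.814, -0.0, 0.581], [0.0, -1.0, 0.0]]
contact_force: [1.7, -0.9, 0.1]
grip_width: 0.996
```

>>> move_arm(steps=[[8.5,1.7,3.4,0,0.064],[8.5,3.3,6.8,0,0.128],[8.5,5.0,10.2,0,0.192],[8.5,6.6,13.6,0,0.256],[8.5,8.3,17.0,0,0.318]])

```text
t: 3.03
ee_pos: [0.3138, -0.1362, 0.2316]
orientation: [[0.807, 0.001, 0.591], [-0.591, -0.0, 0.807], [0.001, -1.0, 0.0]]
contact_force: [1.2, -0.8, -0.9]
grip_width: 0.999
```

>>> move_arm(steps=[[8.5,1.7,3.4,0,0.064],[8.5,3.3,6.8,0,0.128],[8.5,5.0,10.2,0,0.192],[8.5,6.6,13.6,0,0.256],[8.5,8.3,17.0,0,0.318]])

```text
t: 3.45
ee_pos: [0.3969, 0.0342, 0.2315]
orientation: [[0.951, 0.001, 0.309], [-0.309, -0.0, 0.951], [0.001, -1.0, 0.0]]
contact_force: [0.5, -1.3, 0.1]
grip_width: 0.994
```

>>> move_arm(steps=[[8.5,1.7,3.4,0,0.064],[8.5,3.3,6.8,0,0.128],[8.5,5.0,10.2,0,0.192],[8.5,6.6,13.6,0,0.256],[8.5,8.3,17.2,0,0.318]])

```text
t: 3.87
ee_pos: [0.4799, 0.2059, 0.2313]
orientation: [[1.0, 0.0, -0.004], [0.004, -0.0, 1.0], [0.0, -1.0, -0.0]]
contact_force: [-0.7, -0.9, 0.7]
grip_width: 0.995
```

Now a wrist view from here.

```bash
cat > w.py <<'E'
from h import *
import sys
f=robot.grab_frame("wrist");C=cloud(f)
cv2.imwrite(f"pics/{sys.argv[1]}.png",f["pixels"])
for t,z in (("slim_plug",0),("stout_plug",0),("slim_bore",.045),("stout_bore",.045),("bar",.168)):
    print(t,[(np.round(x["uv"]).tolist(),round(x["p"],2),P(f,x["uv"],z).round(4)[:2].tolist()) for x in robot.tip_of(f,t)[:2]])
def blobs(zlo,zhi):
    W=C;m=((W[...,2]>zlo)&(W[...,2]<zhi)).astype(np.uint8)
    k,l=cv2.connectedComponents(m,connectivity=4)
    for i in range(1,k):
        q=W[l==i]
        if len(q)>60:
            r=cv2.minAreaRect(q[:,:2].astype(np.float32)*1000)
            print((zlo,zhi),len(q),"uv",np.argwhere(l==i).mean(0)[::-1].round(0),"mean",q.mean(0).round(4),"rect",np.round(r[0],1),np.round(r[1],1),round(r[2],1))
for z in((.083,.089),(.073,.079),(.041,.049)): blobs(*z)
# bores: holes in the setter top
m=((C[...,2]>.038)&(C[...,2]<.05)).astype(np.uint8)
cs,h=cv2.findContours(m,cv2.RETR_CCOMP,cv2.CHAIN_APPROX_NONE)
for i,c in enumerate(cs):
    if h[0][i][3]>=0 and len(c)>30:
        q=np.array([P(f,p[0],.045) for p in c]);(x,y),r=cv2.minEnclosingCircle(q[:,:2].astype(np.float32)*1000);print("hole",round(x,1),round(y,1),round(r,1))
E
python3 w.py w1
```

```text
slim_plug [([258.0, 160.0], 0.75, [0.4793, 0.2077])]
stout_plug [([278.0, 51.0], 0.96, [0.5034, 0.3426]), ([201.0, 72.0], 0.92, [0.4089, 0.3184])]
slim_bore [([354.0, 202.0], 0.57, [0.6001, 0.1643])]
stout_bore [([364.0, 153.0], 0.58, [0.6053, 0.2262])]
bar []
(0.083, 0.089) 309 uv [259. 179.] mean [0.4808 0.2053 0.0851] rect [480.8 205. ] [20.6 20.5] 68.7
(0.083, 0.089) 94 uv [396. 380.] mean [ 0.6857 -0.1027  0.086 ] rect [ 685.5 -102.9] [35.2  3.9] 11.3
(0.073, 0.079) 1013 uv [280.  36.] mean [0.5005 0.3454 0.0751] rect [500.5 345.4] [32.8 32. ] 1.5
(0.073, 0.079) 932 uv [190.  66.] mean [0.4125 0.3181 0.0751] rect [412.5 317.9] [32.5 33. ] 89.2
(0.073, 0.079) 843 uv [266. 108.] mean [0.4873 0.2782 0.0752] rect [487.7 277.9] [32.8 31.8] 0.1
(0.073, 0.079) 751 uv [188. 145.] mean [0.4054 0.2403 0.0751] rect [405. 240.] [32.3 32.2] 0.6
(0.073, 0.079) 1171 uv [449. 201.] mean [0.7022 0.1776 0.0754] rect [703.1 177.2] [47.8 46.3] 0.1
(0.041, 0.049) 6517 uv [359. 176.] mean [0.6029 0.1969 0.0453] rect [603.9 195. ] [131.2  91.2] 86.5
(0.041, 0.049) 247 uv [423. 187.] mean [0.6851 0.1846 0.0455] rect [690.1 182.8] [51.9 25.2] 63.8
(0.041, 0.049) 75 uv [261. 218.] mean [0.4834 0.1426 0.0452] rect [483.6 142.5] [ 1.9 33.1] 88.6
(0.041, 0.049) 131 uv [454. 290.] mean [0.7663 0.0276 0.0448] rect [769.6  27.4] [57.7 12. ] 28.9
(0.041, 0.049) 277 uv [  9. 310.] mean [ 0.0927 -0.0186  0.0449] rect [ 88.7 -17.6] [21.9 88.6] 8.4
(0.041, 0.049) 238 uv [489. 312.] mean [ 0.8367 -0.0174  0.045 ] rect [833.8 -10.7] [18.6 74.4] 5.5
(0.041, 0.049) 74 uv [505. 333.] mean [ 0.8823 -0.0632  0.0452] rect [882.6 -66.5] [45.4 10.4] 84.3
hole 600.2 164.8 13.1
hole 603.8 227.7 19.4
```

View pics/w1.png

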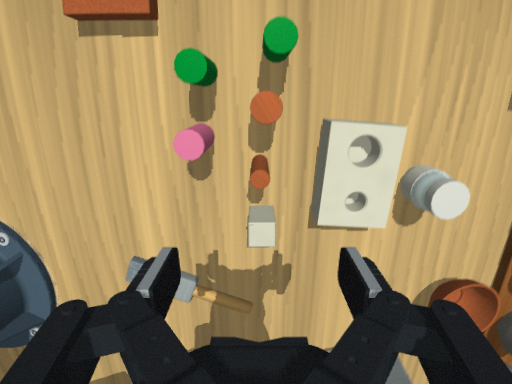

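The wrist view shows slim at (259,170), stout at (266,107) and the bores at (355,202) and (364,152). The depth values agree with the earlier ones. Grasping slim now.

>>> move_arm(steps=[[6,0.1,-0.1,-4,0],[6,0.1,-0.1,-8,0],[6,0.1,-0.1,-12,0],[6,0.1,-0.1,-16,0],[6,0.1,-0.1,-19,0]])

```text
t: 4.58
ee_pos: [0.4792, 0.2014, 0.0391]
orientation: [[1.0, -0.001, 0.002], [-0.002, -0.001, 1.0], [-0.001, -1.0, -0.001]]
contact_force: [0.1, 0.4, -0.1]
grip_width: 0.702
```

>>> move_arm(steps=[[6,0,0,0,0],[1,0,0,0,0],[1,0,0,0,0],[1,0,0,0,0],[1,0,0,0,0]])

```text
t: 5.0
ee_pos: [0.4821, 0.2035, 0.0436]
orientation: [[1.0, 0.003, -0.0], [0.0, 0.001, 1.0], [0.003, -1.0, 0.001]]
contact_force: [-1.6, -1.0, 12.7]
grip_width: 0.247
```

>>> move_arm(steps=[[1,0,0,0,0],[1,0,0,0,0],[1,0,0,0,0],[1,0,0,0,0],[1,0,0,0,0]])

```text
t: 5.42
ee_pos: [0.4821, 0.2036, 0.0436]
orientation: [[1.0, 0.004, -0.001], [0.001, 0.001, 1.0], [0.004, -1.0, 0.001]]
contact_force: [-1.0, -1.9, 12.4]
grip_width: 0.248
```

>>> move_arm(steps=[[1,0,0,1,0],[1,0,0,3,0],[1,0,0,6,0],[1,0,0,9,0],[1,0,0,9,0]])

```text
t: 5.83
ee_pos: [0.4832, 0.2042, 0.1381]
orientation: [[1.0, 0.008, -0.001], [0.001, 0.003, 1.0], [0.008, -1.0, 0.003]]
contact_force: [1.3, -0.3, 0.6]
grip_width: 0.249
```

>>> move_arm(steps=[[1,3,-1,0,0],[1,6,-2,0,0],[1,9,-3,0,0],[1,12.0,-4,0,0],[1,12.0,-4,0,0]])

```text
t: 6.25
ee_pos: [0.6047, 0.1612, 0.1316]
orientation: [[1.0, 0.002, 0.002], [-0.002, -0.0, 1.0], [0.002, -1.0, -0.0]]
contact_force: [2.2, 0.4, -1.0]
grip_width: 0.249
```

>>> move_arm(steps=[[1,0,0,-1,0],[1,0,0,-2,0],[1,0,0,-2,0],[1,0,0,-2,0],[1,0,0,-2,0]])

```text
t: 6.67
ee_pos: [0.5999, 0.1635, 0.1116]
orientation: [[1.0, -0.0, -0.001], [0.001, 0.0, 1.0], [-0.0, -1.0, 0.0]]
contact_force: [-0.2, -0.2, -0.6]
grip_width: 0.247
```

```bash
cat > g.py <<'E'
from h import *
import sys
n=sys.argv[1]
f=robot.grab_frame("wrist");cv2.imwrite(f"pics/{n}w.png",f["pixels"]);o=robot.observe()
print("ee",o["ee_pos"].round(4) if hasattr(o["ee_pos"],"round") else o["ee_pos"],"F",np.round(o["contact_force"],1),"grip",o["grip_width"])
for nm in("wrist","scene","top"):
    g=f if nm=="wrist" else robot.grab_frame(nm)
    if nm!="wrist": cv2.imwrite(f"pics/{n}{nm[0]}.png",g["pixels"])
    W=cloud(g);px=g["pixels"].astype(int);red=(px[...,2]>1.7*px[...,1])&(px[...,2]>50)
    for zs in ((.045,.07),(.07,.09),(.09,.11),(.11,.13),(.13,.16)):
        m=(red&(W[...,2]>zs[0])&(W[...,2]<zs[1])&(abs(W[...,0]-.6)<.05)&(abs(W[...,1]-.197)<.09)).astype(np.uint8)
        k,l=cv2.connectedComponents(m)
        for i in range(1,k):
            q=W[l==i]
            if len(q)>8: print(nm,zs,len(q),"uv",np.argwhere(l==i).mean(0)[::-1].round(),"min",q.min(0).round(4),"max",q.max(0).round(4),"mean",q.mean(0).round(4))
E
python3 g.py g1
```

```text
ee [0.6002 0.1635 0.1119] F [-0.1 -0.2 -1.1] grip 0.2465511907579804
wrist (0.07, 0.09) 297 uv [259. 212.] min [0.5905 0.1691 0.0705] max [0.6099 0.1762 0.0899] mean [0.6004 0.1739 0.0811]
wrist (0.09, 0.11) 442 uv [259. 225.] min [0.5903 0.1673 0.0901] max [0.6104 0.1762 0.11  ] mean [0.6002 0.1738 0.1005]
wrist (0.11, 0.13) 637 uv [258. 241.] min [0.5899 0.1676 0.11  ] max [0.6106 0.1764 0.13  ] mean [0.6001 0.1738 0.1206]
wrist (0.13, 0.16) 2583 uv [259. 280.] min [0.5897 0.1547 0.13  ] max [0.611  0.1766 0.1547] mean [0.6002 0.1693 0.1484]
```

The held plug is at (0.6002, 0.1654) and vertical. The bore is at (0.6002, 0.1648). Inserting.

>>> move_arm(steps=[[1,0,-0.05,-0.8,0],[1,0,-0.05,-1.6,0],[1,0,-0.05,-2.4,0],[1,0,-0.05,-3.0,0],[1,0,-0.05,-3.2,0]])

```text
t: 7.23
ee_pos: [0.5998, 0.1623, 0.0776]
orientation: [[1.0, -0.002, -0.0], [0.0, -0.001, 1.0], [-0.002, -1.0, -0.001]]
contact_force: [-0.3, 0.3, 0.0]
grip_width: 0.245
```

>>> move_arm(steps=[[1,0,0,0,0],[1,0,0,-0.5,0],[1,0,0,-1.0,0],[1,0,0,-1.0,0],[1,0,0,-1.0,0]])

```text
t: 7.65
ee_pos: [0.6004, 0.1625, 0.069]
orientation: [[1.0, -0.0, -0.001], [0.001, -0.0, 1.0], [-0.0, -1.0, -0.0]]
contact_force: [0.3, 0.5, -0.5]
grip_width: 0.247
```

>>> move_arm(steps=[[1,0,0,-0.5,0],[1,0,0,-1.1,0],[1,0,0,-1.1,0],[5,0,0,-1.1,0],[5,0,0,-1.1,0]])

```text
t: 8.07
ee_pos: [0.6005, 0.1626, 0.058]
orientation: [[1.0, -0.0, -0.001], [0.001, -0.0, 1.0], [-0.0, -1.0, -0.0]]
contact_force: [0.8, 0.1, 0.5]
grip_width: 0.521
```

>>> move_arm(steps=[[6,0,0,0,0],[6,0,0,0,0],[6,0,0,2,0],[6,0,0,5,0],[6,0,0,9,0]])

```text
t: 8.48
ee_pos: [0.599, 0.1622, 0.1471]
orientation: [[1.0, -0.004, -0.001], [0.001, -0.001, 1.0], [-0.004, -1.0, -0.001]]
contact_force: [0.4, 0.3, 0.5]
grip_width: 0.701
```

>>> move_arm(steps=[[6,-0.5,0.5,2,0],[6,-3,3,2,0],[6,-6,6,2,0],[6,-9,9,2,0],[6,-11.3,11.5,2,0]])

```text
t: 8.9
ee_pos: [0.4857, 0.2787, 0.1684]
orientation: [[1.0, -0.0, -0.0], [0.0, 0.0, 1.0], [-0.0, -1.0, 0.0]]
contact_force: [-0.1, 0.5, -0.0]
grip_width: 0.703
```

>>> move_arm(steps=[[7,0,0,0,0],[7,0,0,0,0]])

```text
t: 9.07
ee_pos: [0.4865, 0.2789, 0.1686]
orientation: [[1.0, 0.0, -0.004], [0.004, 0.0, 1.0], [0.0, -1.0, 0.0]]
contact_force: [0.4, -0.2, 0.0]
grip_width: 0.819
```

```bash
python3 g.py g2; python3 w.py w2 | grep -E "0.079|0.089|0.041.*\[60|hole"
```

```text
ee [0.4874 0.278  0.1685] F [-0.1 -0.6 -0.6] grip 0.8198516217296986
(0.073, 0.079) 1339 uv [273. 115.] mean [0.5004 0.346  0.0751] rect [500.7 345.7] [33.3 31.8] 0.0
(0.073, 0.079) 1213 uv [169. 149.] mean [0.4127 0.3187 0.0751] rect [412.6 318.5] [32.9 33.1] 47.9
(0.073, 0.079) 1061 uv [257. 193.] mean [0.4872 0.2788 0.0752] rect [487.1 278.4] [32.8 32.9] 40.3
(0.073, 0.079) 897 uv [170. 232.] mean [0.4054 0.2407 0.0752] rect [405.4 239.9] [32.3 33.7] 79.1
(0.073, 0.079) 1309 uv [463. 284.] mean [0.7018 0.1782 0.0755] rect [702.5 177. ] [47.8 48.3] 18.0
(0.041, 0.049) 4804 uv [374. 237.] mean [0.6117 0.2187 0.0453] rect [603.7 202. ] [117.2  90.6] 86.5
hole 603.0 229.1 19.3
```

>>> move_arm(steps=[[6.5,0,0,-4,0],[6.5,0,0,-8,0],[6.5,0,0,-11,0],[6.5,0,0,-13.0,0],[6.5,0,0,-13.0,0]])

```text
t: 9.93
ee_pos: [0.4852, 0.276, 0.0343]
orientation: [[1.0, -0.006, -0.0], [0.0, -0.003, 1.0], [-0.006, -1.0, -0.003]]
contact_force: [-0.7, -0.7, -0.8]
grip_width: 0.763
```

>>> move_arm(steps=[[2,0,0,0,0],[2,0,0,0,0],[2,0,0,0,0],[2,0,0,0,0],[2,0,0,0,0]])

```text
t: 10.35
ee_pos: [0.4887, 0.2782, 0.0401]
orientation: [[1.0, 0.003, -0.001], [0.001, 0.001, 1.0], [0.003, -1.0, 0.001]]
contact_force: [-1.2, -0.4, 8.5]
grip_width: 0.388
```

>>> move_arm(steps=[[2,0,0,0,0],[2,0,0,1,0],[2,0,0,3,0],[2,0,0,6,0],[2,0,0,9,0]])

```text
t: 10.77
ee_pos: [0.4871, 0.2773, 0.1302]
orientation: [[1.0, -0.0, -0.001], [0.001, -0.0, 1.0], [-0.0, -1.0, -0.0]]
contact_force: [0.7, -0.5, -0.9]
grip_width: 0.385
```

>>> move_arm(steps=[[2,3,-1,0,0],[2,6,-2,0,0],[2,9,-3.5,0,0],[2,11.6,-5,0,0],[2,11.6,-5,0,0]])

```text
t: 11.18
ee_pos: [0.6074, 0.2248, 0.129]
orientation: [[1.0, 0.002, 0.003], [-0.003, -0.0, 1.0], [0.002, -1.0, -0.0]]
contact_force: [1.8, -0.5, -1.5]
grip_width: 0.39
```

>>> move_arm(steps=[[2,0,0,-1,0],[2,0,0,-1,0],[2,0,0,-1,0],[2,0,0,-1,0],[2,0,0,-1,0]])

```text
t: 11.6
ee_pos: [0.6031, 0.2282, 0.1188]
orientation: [[1.0, 0.0, -0.002], [0.002, 0.0, 1.0], [0.0, -1.0, 0.0]]
contact_force: [-0.2, 0.5, -0.7]
grip_width: 0.386
```

```bash
python3 g.py g3
```

```text
ee [0.6032 0.2281 0.1188] F [ 0.4  0.2 -1.7] grip 0.38533858417245104
wrist (0.07, 0.09) 174 uv [258. 205.] min [0.5883 0.2355 0.081 ] max [0.6173 0.2454 0.09  ] mean [0.603  0.2426 0.086 ]
wrist (0.09, 0.11) 563 uv [257. 214.] min [0.5878 0.235  0.09  ] max [0.618  0.2453 0.11  ] mean [0.6025 0.2423 0.1006]
wrist (0.09, 0.11) 190 uv [255. 319.] min [0.5914 0.1544 0.0987] max [0.6109 0.1651 0.1016] mean [0.6008 0.1596 0.1003]
wrist (0.11, 0.13) 786 uv [257. 229.] min [0.5869 0.2327 0.1101] max [0.6186 0.2455 0.13  ] mean [0.6027 0.2423 0.1206]
wrist (0.13, 0.16) 4794 uv [258. 275.] min [0.5869 0.212  0.13  ] max [0.6198 0.2458 0.1561] mean [0.6033 0.2333 0.1506]
```

Slim is home: its top is at z 0.100, at (0.601, 0.165). The held stout is at (0.603, 0.2285), over its bore. Inserting it.

>>> move_arm(steps=[[2,0,0,-1,0],[2,0,0,-2,0],[2,0,0,-3,0],[2,0,0,-4,0],[2,0,0,-4.2,0]])

```text
t: 12.17
ee_pos: [0.6036, 0.2274, 0.0744]
orientation: [[1.0, -0.0, -0.0], [0.0, -0.001, 1.0], [-0.0, -1.0, -0.001]]
contact_force: [4.7, 0.3, 2.0]
grip_width: 0.388
```

>>> move_arm(steps=[[2,0,0,0,0],[2,0,0,-0.5,0],[2,0,0,-1.0,0],[2,0,0,-1.4,0],[2,0,0,-1.4,0]])

```text
t: 12.58
ee_pos: [0.6036, 0.2274, 0.0611]
orientation: [[1.0, -0.0, -0.0], [0.0, -0.0, 1.0], [-0.0, -1.0, -0.0]]
contact_force: [5.3, 0.3, -6.1]
grip_width: 0.389
```

>>> move_arm(steps=[[2,0.1,0,0,0],[2,0.1,0,-0.4,0],[2,0.1,0,-0.7,0],[2,0.1,0,-0.7,0],[2,0.1,0,-0.7,0]])

```text
t: 13.0
ee_pos: [0.6041, 0.2275, 0.0548]
orientation: [[1.0, -0.001, -0.001], [0.001, -0.0, 1.0], [-0.001, -1.0, -0.0]]
contact_force: [0.6, -0.0, -2.5]
grip_width: 0.386
```

>>> move_arm(steps=[[6,0,0,0,0],[6,0,0,0,0],[6,0,0,0,0],[6,0,0,0,0],[6,0,0,2,0]])

```text
t: 13.42
ee_pos: [0.6027, 0.2269, 0.0722]
orientation: [[1.0, -0.005, -0.001], [0.001, -0.002, 1.0], [-0.005, -1.0, -0.002]]
contact_force: [-0.3, -0.5, -0.3]
grip_width: 0.706
```

>>> move_arm(steps=[[6,0,0,4,0],[6,0,0,8,0],[6,0,0,12,0],[6,0,0,15,0],[6,0,0,15,0]])

```text
t: 13.83
ee_pos: [0.6066, 0.2283, 0.2324]
orientation: [[1.0, 0.009, -0.001], [0.001, 0.003, 1.0], [0.009, -1.0, 0.003]]
contact_force: [0.8, -0.0, -0.5]
grip_width: 0.704
```

>>> move_arm(steps=[[6,-3,-0.5,2,0],[6,-6,-1,4,0],[6,-9,-1.5,6,0],[6,-12,-2,6,0],[6,-14,-2,6,0]])

```text
t: 14.25
ee_pos: [0.4629, 0.2071, 0.2868]
orientation: [[1.0, 0.002, -0.0], [0.0, 0.001, 1.0], [0.002, -1.0, 0.001]]
contact_force: [-0.3, -0.4, -0.1]
grip_width: 0.703
```

```bash
python3 g.py g4
```

```text
ee [0.4607 0.2073 0.2868] F [2.9 2.5 3. ] grip 0.7017588317989466
wrist (0.045, 0.07) 148 uv [355. 143.] min [0.5866 0.2161 0.0454] max [0.6066 0.2432 0.0699] mean [0.5915 0.2332 0.0581]
wrist (0.045, 0.07) 105 uv [352. 189.] min [0.5905 0.1584 0.045 ] max [0.6043 0.1747 0.07  ] mean [0.5947 0.1693 0.0577]
wrist (0.07, 0.09) 259 uv [365. 149.] min [0.5865 0.2128 0.0701] max [0.6136 0.2434 0.09  ] mean [0.5954 0.2291 0.0841]
wrist (0.07, 0.09) 9 uv [370. 144.] min [0.5967 0.2341 0.0887] max [0.6021 0.239  0.09  ] mean [0.5998 0.2371 0.0895]
wrist (0.07, 0.09) 23 uv [380. 147.] min [0.6088 0.2244 0.0885] max [0.6171 0.2391 0.09  ] mean [0.6128 0.2326 0.0896]
wrist (0.07, 0.09) 18 uv [369. 150.] min [0.5939 0.2242 0.0881] max [0.6038 0.234  0.0899] mean [0.599  0.2289 0.0894]
wrist (0.07, 0.09) 98 uv [358. 193.] min [0.5896 0.1606 0.0706] max [0.6032 0.1749 0.09  ] mean [0.5945 0.1703 0.0808]
wrist (0.09, 0.11) 319 uv [372. 151.] min [0.5878 0.2119 0.09  ] max [0.6176 0.2429 0.0932] mean [0.603  0.2277 0.0908]
wrist (0.09, 0.11) 235 uv [366. 201.] min [0.5895 0.1553 0.0902] max [0.6093 0.1747 0.1022] mean [0.5987 0.166  0.0992]
```

View pics/g4w.png

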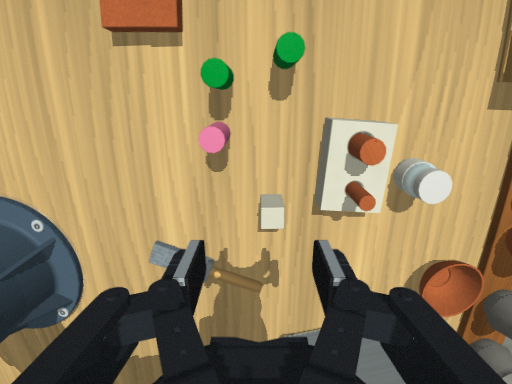

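Both plugs stand upright in their bores, at (367,149) and (360,195), with tops at 90 and 100 mm. Next, the kiln bar.

>>> move_arm(steps=[[4,0,-3.2,0,0.015],[4,0.2,-6.4,0,0.03],[4,0.4,-9.6,0,0.045],[4,0.6,-12.8,0,0.06],[4,0.8,-16,0,0.076]])

```text
t: 14.82
ee_pos: [0.4732, 0.046, 0.285]
orientation: [[0.997, -0.0, -0.077], [0.077, -0.0, 0.997], [-0.0, -1.0, -0.0]]
contact_force: [1.3, -0.1, 0.3]
grip_width: 0.467
```

>>> move_arm(steps=[[4,0.2,-3.2,0,0.015],[4,0.4,-6.4,0,0.03],[4,0.6,-9.6,0,0.045],[4,0.8,-12.8,0,0.06],[4,1.0,-16,0,0.076]])

```text
t: 15.23
ee_pos: [0.4831, -0.1145, 0.285]
orientation: [[0.988, -0.0, -0.152], [0.152, -0.0, 0.988], [-0.0, -1.0, 0.0]]
contact_force: [0.6, 1.4, 0.2]
grip_width: 0.472
```

>>> move_arm(steps=[[4,0.2,-3.2,0,0.015],[4,0.4,-6.4,0,0.03],[4,0.6,-9.6,0,0.045],[4,0.8,-12.8,0,0.06],[4,1.0,-15.9,0,0.077]])

```text
t: 15.65
ee_pos: [0.4929, -0.2739, 0.2847]
orientation: [[0.974, -0.0, -0.228], [0.228, 0.0, 0.974], [-0.0, -1.0, 0.0]]
contact_force: [0.8, 0.2, 0.1]
grip_width: 0.469
```

>>> move_arm(steps=[[4,0,0,0,0],[4,0,0,0,0]])

```text
t: 15.82
ee_pos: [0.4928, -0.2733, 0.2842]
orientation: [[0.974, -0.001, -0.225], [0.225, 0.001, 0.974], [-0.001, -1.0, 0.001]]
contact_force: [-0.0, 1.0, 0.3]
grip_width: 0.471
```

```bash
cat > k.py <<'E'
from h import *
f=robot.grab_frame("wrist");t=robot.grab_frame("top");cv2.imwrite("pics/k1.png",np.hstack([f["pixels"][:,:,:]]))
o=robot.observe();print(o["ee_pos"],np.round(o["orientation"],3)[:,0])
for n,g in(("w",f),("t",t)):
    W=cloud(g)
    x=W[...,0];y=W[...,1];z=W[...,2]
    th=np.radians(13.1);X=(x-.633)*np.cos(th)+(y+.239)*np.sin(th);Y=-(x-.633)*np.sin(th)+(y+.239)*np.cos(th)
    m=(X>-.17)&(X<-.125)&(abs(Y)<.055)&(z>.14)&(z<.185)
    if m.sum()>10:
        q=np.c_[x[m],y[m],z[m]].astype(np.float32)
        print(n,m.sum(),"bar X",X[m].min().round(4),X[m].max().round(4),"zmax",np.percentile(z[m],98).round(4),"fit",cv2.fitLine(q[:,:2],cv2.DIST_HUBER,0,.01,.01).ravel().round(4))
        tp=m&(z>np.percentile(z[m],80)); print("  ridge",x[tp].mean().round(4),y[tp].mean().round(4),"X",X[tp].mean().round(4))
    print(n,[(np.round(b["uv"]).tolist(),round(b["p"],2),P(g,b["uv"],.168).round(4)[:2]) for b in robot.tip_of(g,"bar")[:2]])
E
python3 k.py
```

```text
[ 0.4928068  -0.27138395  0.28486191] [ 0.974  0.227 -0.   ]
w 1377 bar X -0.1522 -0.1408 zmax 0.1752 fit [ 0.2244 -0.9745  0.4926 -0.282 ]
  ridge 0.4906 -0.2715 X -0.1461
w [([255.0, 188.0], 0.61, array([ 0.49  , -0.2744]))]
t 145 bar X -0.1511 -0.1398 zmax 0.1752 fit [ 0.2286 -0.9735  0.4891 -0.2625]
  ridge 0.4881 -0.2588 X -0.1456
t [([366.0, 208.0], 0.8, array([ 0.49  , -0.2738]))]
```

View pics/k1.png

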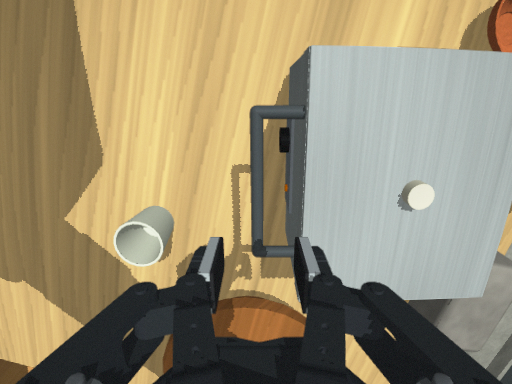

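The bar spans (257,110) to (260,250), and the inner finger fits its gap at 4 cm opening. The bar lies 2 mm in front of the tool. Lowering and gripping.

>>> move_arm(steps=[[4,-0.2,-0.05,-3,0],[4,-0.2,-0.05,-6,0],[4,-0.2,-0.05,-9,0],[4,-0.2,-0.05,-11.5,0],[4,-0.2,-0.05,-13.5,0]])

```text
t: 16.43
ee_pos: [0.4901, -0.2706, 0.1485]
orientation: [[0.973, -0.001, -0.229], [0.229, 0.001, 0.973], [-0.001, -1.0, 0.001]]
contact_force: [-1.2, -0.3, 0.7]
grip_width: 0.47
```

>>> move_arm(steps=[[4,0,0,0,0],[4,0,0,0,0]])

```text
t: 16.6
ee_pos: [0.4903, -0.271, 0.1505]
orientation: [[0.974, -0.001, -0.229], [0.229, 0.001, 0.974], [-0.001, -1.0, 0.001]]
contact_force: [0.6, -0.2, 1.0]
grip_width: 0.469
```

>>> move_arm(steps=[[0.3,0,0,0,0],[0.3,0,0,0,0],[0.3,0,0,0,0],[0.3,0,0,0,0],[0.3,0,0,0,0]], grip_force=60)

```text
t: 17.02
ee_pos: [0.4904, -0.2724, 0.1521]
orientation: [[0.974, 0.001, -0.227], [0.227, -0.002, 0.974], [0.0, -1.0, -0.002]]
contact_force: [-8.7, -0.4, 13.0]
grip_width: 0.117
```

>>> move_arm(steps=[[0.3,0.1,0.02,1.1,0],[0.3,0.24,0.06,2.1,0],[0.3,0.43,0.1,3.2,0],[0.3,0.66,0.16,4.2,0],[0.3,0.66,0.16,4.2,0]])

```text
t: 17.43
ee_pos: [0.4969, -0.2709, 0.1947]
orientation: [[0.974, 0.0, -0.227], [0.227, -0.002, 0.974], [-0.0, -1.0, -0.002]]
contact_force: [-9.6, -3.1, -1.4]
grip_width: 0.111
```

```bash
cat > l.py <<'E'
from h import *
import sys
o=robot.observe();print("ee",np.round(o["ee_pos"],4),"F",np.round(o["contact_force"],1),o["grip_width"])
th=np.radians(13.1)
for n in ("top","scene"):
    f=robot.grab_frame(n);W=cloud(f);cv2.imwrite(f"pics/{sys.argv[1]}{n}.png",f["pixels"])
    x=W[...,0];y=W[...,1];z=W[...,2]
    X=(x-.733)*np.cos(th)+(y+.239)*np.sin(th);X=(x-.633)*np.cos(th)+(y+.239)*np.sin(th)-.1;Y=-(x-.633)*np.sin(th)+(y+.239)*np.cos(th)
    # lid top surface: points near plane through hinge, 35mm above
    m=(X>-.21)&(X<-.02)&(abs(Y)<.115)&(z>.175)&(z<.4)
    best=None;q=np.c_[X[m],z[m]-.15]
    for a in np.linspace(-.05,1.2,501):
        d=q@np.array([np.sin(a),np.cos(a)])-.035   # height over lid plane
        xx=-(q@np.array([np.cos(a),-np.sin(a)]))
        s=((abs(d)<.003)&(xx>0)&(xx<.21)).sum()
        if best is None or s>best[0]: best=(s,a)
    print(n,"pts",m.sum(),"lid angle",best)
E
python3 l.py l1
```

```text
ee [ 0.4969 -0.2709  0.1947] F [-9.6 -3.1 -1.4] 0.11140531193490961
top pts 5022 lid angle (np.int64(4310), np.float64(0.15999999999999998))
scene pts 3643 lid angle (np.int64(2816), np.float64(0.16999999999999998))
```

The lid is following at about 0.165 rad. The side force suggests a small −x correction along the arc.

>>> move_arm(steps=[[0.3,0.15,0.04,1.05,0],[0.3,0.45,0.1,2.05,0],[0.3,0.8,0.2,3.05,0],[0.3,1.2,0.28,4.05,0],[0.3,1.2,0.28,4.05,0]])

```text
t: 17.95
ee_pos: [0.51, -0.2677, 0.235]
orientation: [[0.974, 0.002, -0.228], [0.228, -0.001, 0.974], [0.002, -1.0, -0.002]]
contact_force: [-2.8, -2.0, -4.0]
grip_width: 0.113
```

>>> move_arm(steps=[[0.3,0.45,0.1,0.97,0],[0.3,0.93,0.22,1.93,0],[0.3,1.46,0.34,2.83,0],[0.3,2.03,0.47,3.75,0],[0.3,2.03,0.47,3.75,0]])

```text
t: 18.37
ee_pos: [0.5292, -0.2632, 0.2719]
orientation: [[0.974, -0.0, -0.227], [0.227, -0.002, 0.974], [-0.001, -1.0, -0.002]]
contact_force: [-12.6, -3.1, 2.2]
grip_width: 0.11
```

```bash
python3 l.py l2
```

```text
ee [ 0.5292 -0.2632  0.2719] F [-12.6  -3.1   2.2] 0.11016800136331686
top pts 4299 lid angle (np.int64(3478), np.float64(0.4975))
scene pts 4551 lid angle (np.int64(3154), np.float64(0.505))
```

>>> move_arm(steps=[[0.3,0.5,0.13,0.9,0],[0.3,1.1,0.28,1.8,0],[0.3,1.75,0.42,2.6,0],[0.3,2.45,0.6,3.4,0],[0.3,2.6,0.62,3.6,0]])

```text
t: 18.88
ee_pos: [0.5558, -0.257, 0.3074]
orientation: [[0.974, 0.0, -0.227], [0.227, -0.001, 0.974], [0.0, -1.0, -0.001]]
contact_force: [-5.7, -3.8, -0.2]
grip_width: 0.111
```

>>> move_arm(steps=[[0.3,0,0,0,0],[0.3,0,0,0,0],[0.3,0,0,0,0],[0.3,0,0,0,0],[0.3,0,0,0,0]])

```text
t: 19.3
ee_pos: [0.5548, -0.2572, 0.3063]
orientation: [[0.974, -0.001, -0.227], [0.227, -0.001, 0.974], [-0.001, -1.0, -0.001]]
contact_force: [-4.8, -4.2, -0.2]
grip_width: 0.111
```

```bash
python3 l.py l3; python3 g.py g5
```

```text
ee [ 0.5548 -0.2572  0.3063] F [-4.8 -4.2 -0.2] 0.11069279916799607
top pts 3457 lid angle (np.int64(2566), np.float64(0.6725))
scene pts 4624 lid angle (np.int64(3132), np.float64(0.6799999999999999))
ee [ 0.5548 -0.2572  0.3063] F [-4.1 -3.7 -0.4] grip 0.11450842155026376
```

View pics/l3scene.png

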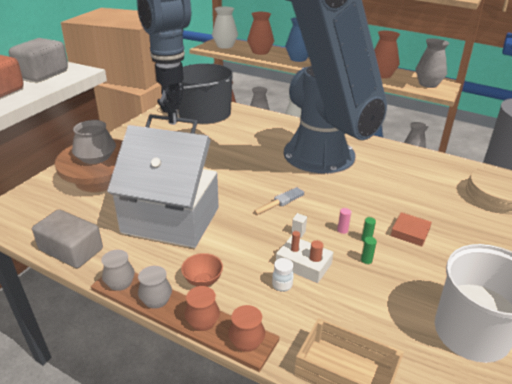

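The lid is held open with the bar at (170,123), and both plugs stand in the setter at (296,242) and (317,250). The lid angle reads 0.67–0.68 rad and the arm is at rest, so I'm handing in.

```bash
python3 -c "
from plant import robot
print(robot.close_job()); o=robot.observe(); print(o['t'],o['ee_pos'],o['grip_width'],o['contact_force'])"
```

```text
the job is handed in; nothing more can be done
None
the job is handed in; nothing more can be done
```

Both plugs are in the setter, the kiln lid is held open at about 39°, and the job was handed in at about 20 s of the 61 s allowed. The hand-in gives no verdict, so what follows is from my own checks.

- **Plugs:** I set both plugs in their bores while the lid was still shut. Depth readings after release put the slim plug's top at about 100 mm and the stout plug's at about 90 mm, which is fully home. Each was within about 1 mm of its bore's axis. The stout plug touched the bore wall lightly (about 5 N), so I shifted it 1 mm and it went in.
- **Lid:** I gripped the bar at 60 N and lifted the lid along its arc. The two cameras read 0.673 and 0.680 rad. Working it out from the arm's height gave about 0.71 rad, so the two methods disagree slightly, but all three are inside 0.593–0.803. The arm was still, with about 6 N of force on the tool.
- **Last checks:** My final depth check of the plugs returned no points because they were out of the wrist camera's view. The last scene picture shows both standing upright in the setter. The bystanders in view look unmoved by eye; I did not measure them.

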